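Free the coffee canister and stand it on the serving tray

TASK

A long carton lies across the basket and blocks the coffee canister inside: set the carton down flat on the middle of the cork mat. Then lift the canister out, lay it on its side on the bare counter and let go, take it again another way and stand it upright, lid up, in the middle of the wooden tray between the mug and the jar. Set things down gently rather than dropping them, and do not disturb the mug, the jar, the cups or the water bottle.

Things in the scene. Friction and masses are not known exactly. Their poses are not given: they have to be found in the camera images.
- carton: Plain cardboard carton, closed, 190 long (x) x 60 wide (y) x 45 high (z) mm, 0.1 to 0.2 kg. Starts flat, bridging the two long walls of the basket, its underside 80 mm above the counter. Origin: centre of its underside; x along its length, z up.
- canister: Square steel canister, closed black lid, 0.25 to 0.5 kg, starts lying on the basket's floor under the carton. Length along x, base to lid: 56 x 56 mm body from x = -59 to +37, 50 mm square lid to +51, round knob (24 mm diameter) to +59. Origin: mid-length, in the face it starts lying on, 28 mm off its axis; z up as it starts. Upright, x points up.
- canister_mid (a point): Point on the canister's axis, at the middle of its 118 mm length, 28 mm above whatever it lies on; axes as the canister's. The centre of mass lies about 5 mm from it towards the base.
- canister_base (a point): Centre of the canister's square base (flat end away from the lid); axes as the canister's.
- basket: Black open-topped box, fixed to the counter: 200 (x) x 150 (y) x 80 (z) mm outside, walls and floor 5 mm. Origin: centre of its underside. Its yaw can be anything, and it can stand on the left or on the right. The canister lies roughly along its x, the carton roughly along its y.
- tray: Pale wooden tray, fixed, 170 (x) x 290 (y) mm, upper surface 12 mm above the counter, rim 18 mm high above the counter and 6 mm wide all round. Origin: centre of its underside; -x side towards the robot; it stands left or right, opposite the basket, with bare counter between. Mug and jar stand on it near its two ends (about 100 mm from the middle along y, either way round).
- tray_mid (a point): Centre of the tray's upper surface, 12 mm above the counter, where the canister must stand; axes as the tray's.
- mat: Flat cork mat, fixed, 100 (x) x 210 (y) x 4 mm. Origin: centre of its underside.
- mug: White ceramic mug without handle, bystander, loose: rim radius 36 mm, 75 mm high, standing on the tray. Origin: centre of its underside.
- jar: Glass jar with steel cap, bystander, loose: radius 32 mm, 80 mm high, standing on the tray. Origin: centre of its underside.
- cups: Stack of upside-down paper cups, bystander, loose, one piece: radius 43 mm at the foot, 125 mm high, on the counter. Origin: centre of its underside.
- water: Clear water bottle, bystander, loose: radius 33 mm, 170 mm high, on the counter. Origin: centre of its underside.

How it is judged:
By the outcome, as a careful person would: the job done as asked, in the order asked, and still so for the second after the job is handed in, with the robot touching nothing.
It also fails if it takes over 67 s, if anything falls off the work surface, if the arm or the gripper's body presses on something with over 40 N, if the wrist force passes 120 N, or if a joint passes its speed limit or range.

ROBOT

A 7-joint arm with a two-finger parallel gripper is mounted at the origin on the work surface. World frame = base frame: x ahead of the robot, y to its left, z up, the work surface at z = 0. Lengths are in m, angles in rad, forces in N, time in s.
With the tool pointing down it reaches from about 0.4 to 0.85 m from the base axis. Payload 10.4 kg.
Tool frame: the origin (TCP) lies between the finger pads; the fingertips stand 22 mm ahead of it and the grasp point (between the pads) lies 3 mm ahead of it; z points along the fingers, y is the line along which they close (so a half turn about z gives the same grasp; the last joint's range is limited). The gripper opens to 85 mm and grips with 20 to 120 N. Pads are 22 mm wide; open, the fingers measure 114 mm over their backs; the gripper's body (76 mm by 85 mm) begins 54 mm behind the grasp point. The pads swing forward as they close: fully open they stand 13 mm farther back than shut.
Start: joints at [-1.353, 0.332, -0.065, 1.46, 0.022, 1.35, -0.088], TCP at [0.149, 0.607, 0.253] pointing down, gripper open.
Joint ranges: [-2.6, 2.6], [-0.5, 2.12], [-1.47, 1.34], [0.16, 2.42], [-1.27, 4.41], [0.06, 2.06], [-2.6, 2.6]. Speed limits (rad/s): [2.22, 2.22, 2.79, 2.79, 3.14, 3.14, 3.14].

INTERFACE

Orientations are given as a unit quaternion [x, y, z, w].
In Python, from workcell import manip, camera, ticket, boxes_of, outline_of gives the robot as it stands.
- The arm moves only by the tool carry_out, never from a script. Its argument "deltas" is a list of rows, each a list of 5 numbers: the shift along the tool's x, y, z as a fraction of full scale, then the turn about the tool's z as a fraction of full scale, then the opening, from -1 (shut) to 1 (fully open), so that 0 is half open. In form: [[tx, ty, tz, spin, gripper], ...]. A call has 1 to 20 rows; each row is the pose to reach, as a shift and turn from the pose commanded when the call began, along the tool's axes at that moment; what a row does not reach only later rows make up. Full scale, the value 1, is 150 mm for a shift and 30 degrees for a turn. A row lasts 1/8 s, in which the tool goes at most 62.5 mm and 10.7 degrees, less where a joint would pass 70% of its speed; a pose out of reach is approached as far as the arm can. A call with a number of a shift or a turn outside -1 to 1 is refused whole. A call with a gripper value outside its range is refused whole. The fingers move at their own pace and stop on an object; "force" is the grip in N (left out, the last holds). Time passes only in rows, so rows that repeat a pose let the fingers close. It gives the time, the measured TCP pose, the force, the opening and the grip force at its end, in the units of the state.
- manip.get_obs(): the state, without advancing time (a new reading comes with each control period).
- camera(name): name is "side" or "top"; returns a dict with "img" (384x512x3 uint8, red, green, blue), "depth" (384x512 float32, m along the optical axis (not along the pixel's ray), 0 where there is no reading), "vertical_fov" (degrees; the focal length in pixels is half the picture's height over the tangent of half this angle, whatever the lens; pixels are square), "cx", "cy" (the principal point, pixels), "k1" (the pictures are not rectified: a ray, as slopes to the right and down, at radius r is drawn at 1 + k1 r^2 times it, then the intrinsics apply), "R" (3x3) and "t" (3): a world point X has camera coordinates R X + t. Camera axes: x right, y down, z forward; pixel columns grow to the right and rows downward; lengths in m; the calibration is good to about 2 mm. A picture is of the moment at which its call begins.
- ticket.hand_in(): hands the job in; it is judged then, once.
Trained networks look in a picture, given as the dict that the camera call returned (one of the last four; its "shot" number tells which), for a name from the list of things; names that differ only in an ending like _2 or _b are one class to them, and where a whole thing is asked for, a point or a joint stands for the part that bears it (a point fixed in the world has none). Each returns a list of dicts, best first, with "conf" (0 to 1); they miss things now and then, are a little off and sometimes report something else, mostly with a low value. They report only what shows in the picture. A call takes as long as a camera call.
- boxes_of(query, picture): "position" ([x, y, z] in m, in world coordinates, good to about 4 mm: the middle of the surface that is visible of it).
- outline_of(query, picture): "region" (384x512 bool, what is visible of it).
The state is a dict: "clock": time; "joint_pos": joint angles; "joint_velocities": joint speeds; "tau": joint torques, N m; "position": TCP position; "ee_rot": TCP orientation; "ft_force": force on the tool from outside, world axes, zero at the start; "torque": the same for the moment, N m; "grip_width": opening from 0.0 (shut) to 1.0 (fully open); "grasp_force": force on a finger pad.
Only numpy, scipy, OpenCV 4.12 (cv2) and the standard library are available. Lean on these libraries where they do the work, as an engineer would, in place of code of your own. Each camera call takes 0.05 s, during which the arm holds its last target. There are 200 camera calls.

## Working session

There is one attempt and no reset: what is moved stays moved. The work goes in short steps, Python scripts to look and compute and a tool call to move; the robot and the scene stay as the last step left them, time stands still between calls to the robot, and variables do not carry over. Pictures are saved under pics/ and viewed, at most 10 in all, crops included, and the job is handed in when it is done.

Besides the shell and the picture viewer there is one more tool, called after "Request:" by a JSON object that holds its "op" and its "data", one argument or row to a line. carry_out: Moves the arm, as the interface text tells. Its arguments: {"type":"object","properties":{"deltas":{"type":"array","items":{"type":"array","items":{"type":"number"}}},"force":{"type":"number"}},"required":["deltas"]}

```bash
ls; mkdir -p pics; cat > h.py <<'E'
import numpy as np, cv2
from workcell import manip, camera, ticket, boxes_of, outline_of
from scipy.spatial.transform import Rotation as Ro
def K(c):
    f=192/np.tan(np.radians(c["vertical_fov"])/2)
    return np.array([[f,0,c["cx"]],[0,f,c["cy"]],[0,0,1.]]), np.array([c["k1"],0,0,0,0.])
def cloud(c):
    k,d=K(c); v,u=np.mgrid[0:384,0:512]
    n=cv2.undistortPoints(np.stack([u,v],-1).reshape(-1,1,2).astype(float),k,d).reshape(384,512,2)
    z=c["depth"][...,None]
    P=np.concatenate([n*z,z],-1)
    return (P-c["t"])@np.asarray(c["R"])
def save(c,n): cv2.imwrite("pics/"+n,c["img"][...,::-1])
def st():
    o=manip.get_obs(); print({k:np.round(o[k],3).tolist() for k in("clock","joint_pos","position","ee_rot","ft_force","grip_width","grasp_force")}); return o
E
python3 - <<'E'
from h import *
st()
cs={n:camera(n) for n in("side","top")}
ims=[]
for n,c in cs.items():
    ims.append(c["img"]); P=cloud(c)
    print(n,"cam at",np.round(-np.array(c["R"]).T@c["t"],3))
    for q in("carton","canister","basket","tray","mat","mug","jar","cups","water"):
        r=outline_of(q,c)
        for x in r[:2]:
            m=x["region"]&(c["depth"]>0)
            if m.sum()<20: continue
            p=P[m]; zt=np.percentile(p[:,2],95); 
            t=p[abs(p[:,2]-zt)<.008][:,:2].astype(np.float32)
            rc=cv2.minAreaRect(t*1000)
            print(q,round(x["conf"],2),m.sum(),"ztop",round(float(zt),4),"z5",round(float(np.percentile(p[:,2],5)),3),"rect",np.round(rc[0],0),np.round(rc[1],0),round(rc[2],1))
cv2.imwrite("pics/a.png",cv2.resize(np.vstack(ims),(400,600))[...,::-1])
E
```

```text
pics
{'clock': 0.0, 'joint_pos': [-1.353, 0.333, -0.065, 1.461, 0.022, 1.35, -0.088], 'position': [0.149, 0.607, 0.252], 'ee_rot': [0.12, 0.993, -0.001, -0.0], 'ft_force': [0.781, 0.491, 0.154], 'grip_width': 1.002, 'grasp_force': 0.0}
side cam at [0.455 0.717 0.796]
carton 0.85 3739 ztop 0.1271 z5 0.088 rect [491. 318.] [ 63. 192.] 74.9
canister 0.83 650 ztop 0.0619 z5 0.016 rect [495. 352.] [28. 55.] 76.0
canister 0.71 697 ztop 0.0864 z5 0.022 rect [ 434. -151.] [69. 69.] 40.7
basket 0.69 4470 ztop 0.0807 z5 0.003 rect [486. 303.] [203. 151.] 71.5
tray 0.78 2725 ztop 0.0177 z5 0.008 rect [ 444. -252.] [177. 302.] 7.7
mat 0.96 2094 ztop 0.0064 z5 0.001 rect [691.  36.] [100. 212.] 10.8
mug 0.55 698 ztop 0.0866 z5 0.022 rect [ 435. -151.] [69. 70.] 22.5
jar 0.77 542 ztop 0.0939 z5 0.02 rect [ 453. -352.] [54. 59.] 3.3
cups 0.68 984 ztop 0.1258 z5 0.007 rect [ 687. -281.] [55. 62.] 11.0
cups 0.46 1608 ztop 0.1701 z5 0.016 rect [703. 311.] [29. 28.] 38.2
water 0.75 1707 ztop 0.1701 z5 0.005 rect [703. 310.] [29. 29.] 74.0
top cam at [0.472 0.004 1.395]
carton 0.65 1422 ztop 0.1297 z5 0.1 rect [491. 317.] [ 62. 190.] 74.8
carton 0.48 432 ztop 0.1717 z5 0.027 rect [702. 307.] [24. 27.] 37.9
canister 0.73 309 ztop 0.0668 z5 0.006 rect [473. 277.] [38. 57.] 78.2
canister 0.73 4298 ztop 0.0193 z5 0.007 rect [ 443. -253.] [178. 297.] 7.4
basket 0.72 1900 ztop 0.0812 z5 0.002 rect [485. 304.] [201. 151.] 71.2
tray 0.96 4256 ztop 0.0194 z5 0.007 rect [ 443. -253.] [178. 297.] 7.5
mat 0.73 1999 ztop 0.009 z5 -0.001 rect [691.  37.] [105. 212.] 11.1
mat 0.35 1454 ztop 0.1297 z5 0.096 rect [491. 317.] [ 63. 190.] 74.6
mug 0.61 407 ztop 0.0888 z5 0.014 rect [ 433. -153.] [67. 67.] 42.9
jar 0.84 371 ztop 0.0959 z5 0.042 rect [ 453. -352.] [51. 53.] 24.9
cups 0.6 597 ztop 0.1288 z5 0.015 rect [ 682. -282.] [52. 60.] 0.3
water 0.8 475 ztop 0.1717 z5 0.025 rect [704. 308.] [29. 25.] 85.4
```

View pics/a.png

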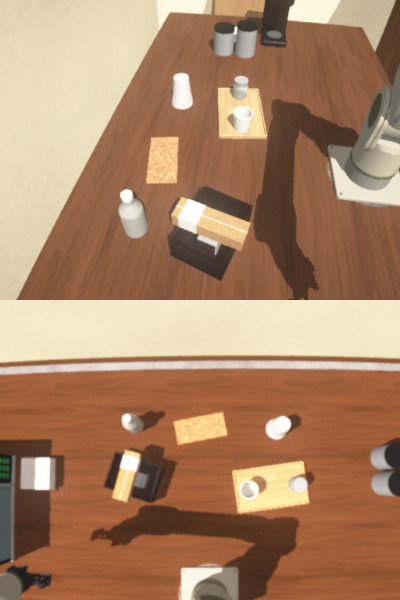

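The top view shows the carton lying across the basket at about (125,475) of the picture. The mat is at (200,428) and the tray with mug and jar is at (270,487), on the right. The water and cups stand behind.

```bash
cat >> h.py <<'E'
def mv(*wps):
    """rows from the present pose to TCP waypoints (x,y,z,yaw of tool y deg or None)"""
    o=manip.get_obs(); R=Ro.from_quat(o["ee_rot"]).as_matrix(); yaw=np.degrees(np.arctan2(R[1,1],R[0,1]))
    print("at",np.round(o["position"],4),"tooly",round(yaw,1),"t",round(o["clock"],2),"w",round(o["grip_width"],3))
    for x,y,z,a in wps:
        s=R.T@(np.array([x,y,z])-o["position"])/.15
        sp=0 if a is None else ((yaw-a+90)%180-90)/30
        print(np.round([*s,sp],3).tolist())
E
python3 -c "
from h import *
mv((.491,.3175,.2,74.9),(.491,.3175,.108,74.9))"
```

```text
at [0.149  0.607  0.2533] tooly 76.2 t 1.0 w 0.999
[-2.674, -1.331, 0.355, 0.044]
[-2.674, -1.331, 0.969, 0.044]
```

Request:
{"op": "carry_out", "data": {
  "deltas": [
    [-1,-0.5,0.1,0.04,1],
    [-1,-0.5,0.1,0.04,1],
    [-1,-0.5,0.1,0.04,1],
    [-1,-0.5,0.1,0.04,1]
  ],
  "force": 30
}}

```text
clock: 1.5
position: [0.2805, 0.4957, 0.2384]
ee_rot: [0.134, 0.991, -0.0, 0.001]
ft_force: [-0.2, 0.1, 0.1]
grip_width: 1.003
grasp_force: 0.0
```

Request:
{"op": "carry_out", "data": {
  "deltas": [
    [-1,-0.5,0.1,0,1],
    [-1,-0.5,0.1,0,1],
    [-1,-0.5,0.1,0,1],
    [-1,-0.5,0.1,0,1]
  ]
}}

```text
clock: 2.0
position: [0.4046, 0.3849, 0.2232]
ee_rot: [0.133, 0.991, -0.0, 0.0]
ft_force: [-0.7, -0.2, 0.2]
grip_width: 1.0
grasp_force: 0.0
```

Request:
{"op": "carry_out", "data": {
  "deltas": [
    [-0.67,-0.33,0.1,0,1],
    [-0.67,-0.33,0.1,0,1],
    [-0.67,-0.33,0.1,0,1],
    [-0.67,-0.33,0.1,0,1]
  ]
}}

```text
clock: 2.5
position: [0.4854, 0.3153, 0.2083]
ee_rot: [0.129, 0.992, 0.0, -0.0]
ft_force: [-0.2, -0.2, 0.6]
grip_width: 1.001
grasp_force: 0.0
```

```bash
python3 -c "
from h import *
mv((.491,.3175,.2,74.9),(.491,.3175,.108,74.9))"
```

```text
at [0.4854 0.3153 0.2083] tooly 75.1 t 2.5 w 1.001
[-0.032, 0.024, 0.055, 0.008]
[-0.033, 0.023, 0.669, 0.008]
```

Request:
{"op": "carry_out", "data": {
  "deltas": [
    [-0.03,0.02,0.3,0,1],
    [-0.03,0.02,0.55,0,1],
    [-0.03,0.02,0.67,0,1],
    [-0.03,0.02,0.67,0,1],
    [-0.03,0.02,0.67,0,0],
    [-0.03,0.02,0.67,0,-1],
    [-0.03,0.02,0.67,0,-1],
    [-0.03,0.02,0.67,0,-1],
    [-0.03,0.02,0.67,0,-1]
  ]
}}

```text
clock: 3.62
position: [0.4924, 0.3159, 0.1097]
ee_rot: [0.13, 0.991, 0.001, 0.001]
ft_force: [-1.0, 0.3, 5.9]
grip_width: 0.697
grasp_force: 33.1
```

```bash
python3 -c "
from h import *
mv((.491,.3175,.108,74.9))"
```

```text
at [0.4924 0.3159 0.1097] tooly 75.0 t 3.62 w 0.697
[0.012, 0.008, 0.011, 0.004]
```

Request:
{"op": "carry_out", "data": {
  "deltas": [
    [0,0,-0.2,0,-1],
    [0,0,-0.45,0,-1],
    [0,0,-0.7,0,-1],
    [-0.2,-0.2,-0.7,0.3,-1],
    [-0.5,-0.4,-0.7,0.6,-1],
    [-0.8,-0.7,-0.7,0.9,-1],
    [-0.8,-0.7,-0.7,1,-1],
    [-0.8,-0.7,-0.7,1,-1]
  ]
}}

```text
clock: 4.62
position: [0.5806, 0.1823, 0.2132]
ee_rot: [0.383, 0.924, 0.0, 0.0]
ft_force: [-0.6, 0.9, -0.9]
grip_width: 0.699
grasp_force: 33.1
```

```bash
python3 -c "
from h import *
mv((.691,.0365,.2,10.9))"
```

```text
at [0.5806 0.1823 0.2132] tooly 45.0 t 4.62 w 0.699
[-1.208, -0.166, 0.088, 1.136]
```

Request:
{"op": "carry_out", "data": {
  "deltas": [
    [-0.3,0,0,0.3,-1],
    [-0.6,-0.1,0,0.6,-1],
    [-0.9,-0.1,0,0.9,-1],
    [-1,-0.14,0,1,-1],
    [-1,-0.14,0,1,-1]
  ]
}}

```text
clock: 5.25
position: [0.6715, 0.0616, 0.2127]
ee_rot: [0.608, 0.794, -0.0, -0.0]
ft_force: [0.6, 1.0, -1.0]
grip_width: 0.702
grasp_force: 33.1
```

```bash
python3 - <<'E'
from h import *
mv((.691,.0365,.2,10.9),(.691,.0365,.06,10.9),(.691,.0365,.034,10.9))
c=camera("side");P=cloud(c)
r=outline_of("carton",c)
for x in r[:1]:
    m=x["region"]&(c["depth"]>0);p=P[m];zt=np.percentile(p[:,2],95);t=p[abs(p[:,2]-zt)<.008][:,:2].astype(np.float32)
    print(x["conf"],m.sum(),zt,cv2.minAreaRect(t*1000))
for n in("side","top"):
    c=camera(n);P=cloud(c)
    m=(abs(P[...,0]-.486)<.14)&(abs(P[...,1]-.303)<.14)&(c["depth"]>0)
    v,u=np.where(m); im=c["img"][v.min():v.max(),u.min():u.max()]
    cv2.imwrite(f"pics/b{n}.png",cv2.resize(im,(400,int(400*im.shape[0]/im.shape[1])),interpolation=2)[...,::-1]); print(u.min(),v.min(),im.shape)
    for x in outline_of("canister",c)[:3]:
        m=x["region"]&(c["depth"]>0);p=P[m];zt=np.percentile(p[:,2],90);t=p[abs(p[:,2]-zt)<.008][:,:2].astype(np.float32)
        print(n,x["conf"],m.sum(),zt,cv2.minAreaRect(t*1000))
a=cv2.imread("pics/bside.png");b=cv2.imread("pics/btop.png");b=b[:a.shape[0]] ;a=a[:b.shape[0]]
cv2.imwrite("pics/b.png",np.hstack([a,b]))
E
```

```text
at [0.6715 0.0616 0.2127] tooly 15.1 t 5.25 w 0.702
[-0.196, 0.082, 0.084, 0.139]
[-0.196, 0.082, 1.018, 0.139]
[-0.196, 0.082, 1.191, 0.139]
0.57 1472 0.22898651381225227 ((664.7244873046875, 94.43190002441406), (60.21673583984375, 132.66195678710938), 15.31273365020752)
193 237 (140, 143, 3)
side 0.69 749 0.12522667603135687 ((686.43896484375, -280.0697021484375), (54.79548645019531, 57.640377044677734), 10.99581241607666)
132 184 (85, 79, 3)
top 0.83 648 0.06483162792072088 ((483.2206115722656, 310.8868103027344), (108.5073471069336, 55.94385528564453), 73.80255126953125)
```

View pics/b.png

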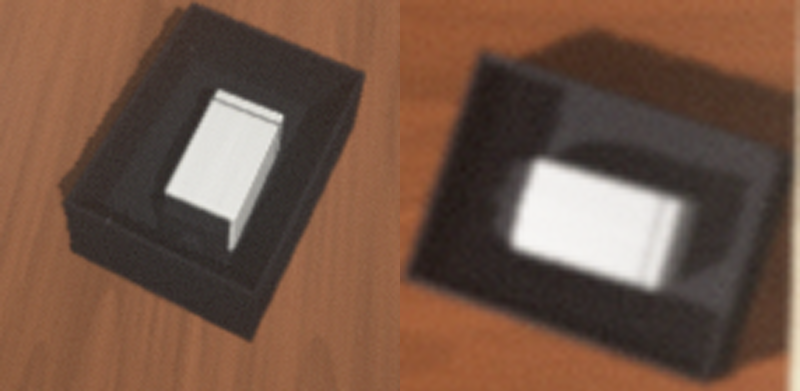

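Side crop: the canister lies in the basket, with a dark end at (195,215) facing +y and a light strip at the far end at (245,105). I'll place the carton first, then check which end is the lid.

Request:
{"op": "carry_out", "data": {
  "deltas": [
    [-0.2,0.08,0.3,0.14,-1],
    [-0.2,0.08,0.65,0.14,-1],
    [-0.2,0.08,0.9,0.14,-1],
    [-0.2,0.08,0.9,0.14,-1],
    [-0.2,0.08,0.9,0.14,-1]
  ]
}}

```text
clock: 6.18
position: [0.692, 0.0362, 0.0799]
ee_rot: [0.637, 0.771, 0.001, 0.001]
ft_force: [0.2, -0.3, -1.1]
grip_width: 0.699
grasp_force: 33.1
```

```bash
python3 - <<'E'
from h import *
mv((.691,.035,.036,10.9),(.691,.035,.034,10.9))
c=camera("side");P=cloud(c)
ctr=np.array([.483,.305]);a=np.radians(74);ax=np.array([np.cos(a),np.sin(a)]);n=np.array([-ax[1],ax[0]])
q=P[...,:2]-ctr; s=q@ax; w=q@n; ok=(c["depth"]>0)
for n_,c_ in(("side",c),("top",camera("top"))):
    P=cloud(c_);q=P[...,:2]-ctr;s=q@ax;w=q@n
    for lo in np.arange(-.09,.09,.008):
        m=(s>lo)&(s<lo+.008)&(abs(w)<.020)&(c_["depth"]>0)
        if m.sum(): print(n_,round(lo+.004,3),m.sum(),"z",np.round(np.percentile(P[m][:,2],[10,50,90]),3),"col",np.median(c_["img"][m],0))
E
```

```text
at [0.692  0.0362 0.0799] tooly 10.8 t 6.17 w 0.699
[-0.007, -0.009, 0.293, -0.002]
[-0.007, -0.009, 0.306, -0.002]
side -0.086 48 z [0.004 0.005 0.007] col [63.5 58.5 57. ]
side -0.078 9 z [0.006 0.007 0.008] col [109. 106. 103.]
side -0.046 44 z [0.059 0.061 0.063] col [211. 209. 203.]
side -0.038 63 z [0.06  0.061 0.063] col [197. 195. 190.]
side -0.03 61 z [0.06  0.061 0.063] col [223. 222. 216.]
side -0.022 60 z [0.06  0.061 0.063] col [223.  222.5 218. ]
side -0.014 65 z [0.059 0.061 0.063] col [224. 223. 218.]
side -0.006 65 z [0.06  0.061 0.062] col [224. 223. 219.]
side 0.002 64 z [0.059 0.061 0.063] col [225. 224. 220.]
side 0.01 66 z [0.06  0.061 0.063] col [225.  224.5 220. ]
side 0.018 66 z [0.06  0.061 0.063] col [226. 225. 220.]
side 0.026 72 z [0.06  0.061 0.063] col [226. 225. 221.]
side 0.034 70 z [0.059 0.061 0.063] col [226. 225. 221.]
side 0.042 80 z [0.059 0.06  0.062] col [227.  226.  221.5]
side 0.05 76 z [0.056 0.058 0.06 ] col [75. 72. 69.]
side 0.058 196 z [0.012 0.049 0.059] col [56. 52. 50.]
side 0.066 104 z [0.005 0.036 0.045] col [53. 48. 46.]
side 0.07
[... 683 characters left out ...]
58 0.061 0.064] col [242.5 241.  239. ]
top 0.002 34 z [0.058 0.061 0.067] col [244.  242.5 240.5]
top 0.01 29 z [0.058 0.063 0.066] col [244. 242. 240.]
top 0.018 34 z [0.057 0.061 0.065] col [245.  244.  241.5]
top 0.026 35 z [0.059 0.062 0.064] col [245. 244. 242.]
top 0.034 28 z [0.058 0.063 0.065] col [246. 244. 243.]
top 0.042 33 z [0.057 0.061 0.065] col [243. 241. 239.]
top 0.05 29 z [0.056 0.058 0.06 ] col [129. 124. 122.]
top 0.058 28 z [0.056 0.058 0.061] col [76. 69. 70.]
top 0.066 8 z [0.041 0.044 0.047] col [62.5 55.5 54.5]
top 0.074 6 z [0.005 0.006 0.009] col [52. 45. 43.]
top 0.082 29 z [0.001 0.006 0.009] col [47. 40. 38.]
top 0.09 40 z [0.003 0.009 0.045] col [44. 35. 32.]
```

Request:
{"op": "carry_out", "data": {
  "deltas": [
    [0,-0.01,0.15,0,-1],
    [0,-0.01,0.25,0,-1],
    [0,-0.01,0.29,0,-1],
    [0,-0.01,0.305,0,-1],
    [0,-0.01,0.305,0,-1],
    [0,-0.01,0.305,0,-1],
    [0,-0.01,0.305,0,0.5],
    [0,-0.01,0.305,0,0.9],
    [0,-0.01,0.305,0,1]
  ]
}}

```text
clock: 7.4
position: [0.6897, 0.0356, 0.0321]
ee_rot: [0.637, 0.771, 0.0, 0.0]
ft_force: [-0.5, 0.3, -0.4]
grip_width: 0.994
grasp_force: 0.0
```

```bash
python3 -c "
from h import *
st(); mv((.55,.2,.22,45),)"
```

```text
{'clock': 7.4, 'joint_pos': [-0.431, 0.7, 0.451, 1.495, -0.335, 1.024, 0.291], 'position': [0.69, 0.036, 0.032], 'ee_rot': [0.637, 0.771, 0.0, 0.0], 'ft_force': [-0.455, 0.259, -0.423], 'grip_width': 0.994, 'grasp_force': 0.0}
at [0.6897 0.0356 0.0321] tooly 10.8 t 7.4 w 0.994
[1.252, -0.709, -1.253, -1.14]
```

Request:
{"op": "carry_out", "data": {
  "deltas": [
    [0,0,-0.35,0,1],
    [0,0,-0.7,0,1],
    [0.3,-0.2,-1,0.3,0.8],
    [0.6,-0.45,-1,0.6,0.65],
    [0.9,-0.7,-1,0.9,0.65],
    [1,-0.8,-1,0.9,0.65],
    [1,-0.8,-1,0.9,0.65]
  ]
}}

```text
clock: 8.28
position: [0.5426, 0.162, 0.1824]
ee_rot: [0.799, 0.602, 0.0, -0.001]
ft_force: [0.9, 0.5, 0.1]
grip_width: 0.823
grasp_force: 0.0
```

```bash
python3 - <<'E'
from h import *
mv((.4831,.3102,.15,-16.2))
c=camera("top");P=cloud(c)
for x in outline_of("carton",c)[:1]:
    m=x["region"]&(c["depth"]>0);p=P[m];zt=np.percentile(p[:,2],90);t=p[abs(p[:,2]-zt)<.01][:,:2].astype(np.float32)
    print(x["conf"],m.sum(),zt,cv2.minAreaRect(t*1000))
for q in("water","cups"): print([ (np.round(x["position"],3),round(x["conf"],2)) for x in boxes_of(q,c)][:1])
E
```

```text
at [0.5426 0.162  0.1824] tooly -16.0 t 8.28 w 0.823
[0.84, -0.654, 0.217, 0.006]
[(array([0.692, 0.298, 0.111]), 0.7)]
[(array([ 0.679, -0.272,  0.116]), 0.94)]
```

Request:
{"op": "carry_out", "data": {
  "deltas": [
    [0.4,-0.3,0.1,0,0.65],
    [0.7,-0.55,0.2,0,0.65],
    [0.84,-0.65,0.22,0,0.65],
    [0.84,-0.65,0.22,0,0.65],
    [0.84,-0.65,0.22,0,0.65]
  ]
}}

```text
clock: 9.1
position: [0.4863, 0.307, 0.149]
ee_rot: [0.8, 0.6, -0.0, 0.001]
ft_force: [0.7, 0.1, 0.6]
grip_width: 0.826
grasp_force: 0.0
```

```bash
python3 - <<'E'
from h import *
mv((.4831,.3102,.09,-16.2),(.4831,.3102,.048,-16.2))
for n in("side","top"):
  c=camera(n);P=cloud(c)
  for x in outline_of("carton",c)[:2]:
    m=x["region"]&(c["depth"]>0);p=P[m];zt=np.percentile(p[:,2],90);t=p[abs(p[:,2]-zt)<.01][:,:2].astype(np.float32)
    print(n,x["conf"],m.sum(),zt,cv2.minAreaRect(t*1000))
E
```

```text
at [0.4863 0.307  0.149 ] tooly -16.3 t 9.1 w 0.826
[0.015, -0.027, 0.393, -0.004]
[0.015, -0.027, 0.673, -0.004]
side 0.69 1571 0.049978920108062125 ((690.8565063476562, 40.386268615722656), (60.84770202636719, 192.0808868408203), 10.506229400634766)
top 0.92 1198 0.05311411139510434 ((690.0467529296875, 38.24348449707031), (61.174583435058594, 188.40065002441406), 10.726506233215332)
```

Carton is centred on the mat, flat. Now the canister.

Request:
{"op": "carry_out", "data": {
  "deltas": [
    [0.015,-0.027,0.25,0,0.65],
    [0.015,-0.027,0.45,0,0.65],
    [0.015,-0.027,0.6,0,0.65],
    [0.015,-0.027,0.67,0,0.65],
    [0.015,-0.027,0.67,0,0.65],
    [0.015,-0.027,0.67,0,0],
    [0.015,-0.027,0.67,0,-1],
    [0.015,-0.027,0.67,0,-1],
    [0.015,-0.027,0.67,0,-1]
  ],
  "force": 60
}}

```text
clock: 10.42
position: [0.4825, 0.312, 0.0495]
ee_rot: [0.8, 0.6, 0.001, -0.0]
ft_force: [0.6, -1.6, 6.4]
grip_width: 0.642
grasp_force: 65.3
```

Request:
{"op": "carry_out", "data": {
  "deltas": [
    [0,0,-0.15,0,-1],
    [0,0,-0.4,0,-1],
    [0,0,-0.7,0,-1],
    [0,0,-0.9,0,-1],
    [0,0,-0.9,0,-1]
  ]
}}

```text
clock: 11.05
position: [0.4824, 0.3125, 0.1853]
ee_rot: [0.8, 0.601, 0.002, -0.0]
ft_force: [0.9, 0.0, -5.0]
grip_width: 0.647
grasp_force: 65.0
```

```bash
python3 - <<'E'
from h import *
st();mv((.5,.05,.16,7.5))
E
```

```text
{'clock': 11.05, 'joint_pos': [-1.086, 0.284, 0.513, 1.714, -0.151, 1.179, -0.814], 'position': [0.482, 0.312, 0.185], 'ee_rot': [0.8, 0.601, 0.002, -0.0], 'ft_force': [0.873, 0.047, -4.981], 'grip_width': 0.647, 'grasp_force': 65.007}
at [0.4824 0.3125 0.1853] tooly -16.2 t 11.05 w 0.647
[-1.648, 0.6, 0.164, -0.789]
```

Request:
{"op": "carry_out", "data": {
  "deltas": [
    [-0.3,0.1,0,-0.2,-1],
    [-0.6,0.25,0,-0.5,-1],
    [-0.9,0.4,0,-0.79,-1],
    [-1,0.4,0,-0.79,-1],
    [-1,0.4,0,-0.79,-1]
  ]
}}

```text
clock: 11.68
position: [0.4967, 0.1504, 0.1824]
ee_rot: [0.66, 0.751, -0.001, -0.001]
ft_force: [0.5, 0.7, -3.6]
grip_width: 0.641
grasp_force: 64.7
```

```bash
python3 - <<'E'
from h import *
mv((.5,.05,.06,7.5),(.5,.05,.045,7.5))
E
```

```text
at [0.4967 0.1504 0.1824] tooly 7.3 t 11.68 w 0.641
[-0.667, -0.062, 0.816, -0.005]
[-0.667, -0.062, 0.916, -0.005]
```

Request:
{"op": "carry_out", "data": {
  "deltas": [
    [-0.35,-0.03,0.2,0,-1],
    [-0.67,-0.06,0.5,0,-1],
    [-0.67,-0.06,0.75,0,-1],
    [-0.67,-0.06,0.85,0,-1],
    [-0.67,-0.06,0.895,0,-1],
    [-0.67,-0.06,0.91,0,-1],
    [-0.67,-0.06,0.92,0,-1],
    [-0.67,-0.06,0.92,0,-1],
    [-0.67,-0.06,0.92,0,-1]
  ]
}}

```text
clock: 12.8
position: [0.502, 0.0504, 0.046]
ee_rot: [0.659, 0.752, 0.0, 0.0]
ft_force: [0.3, -0.1, -3.2]
grip_width: 0.644
grasp_force: 64.8
```

```bash
python3 - <<'E'
from h import *
st();mv((.5,.05,.045,7.5))
E
```

```text
{'clock': 12.8, 'joint_pos': [-0.701, 0.335, 0.583, 2.012, -0.241, 0.861, 0.145], 'position': [0.502, 0.05, 0.046], 'ee_rot': [0.659, 0.752, 0.0, 0.0], 'ft_force': [0.309, -0.14, -3.168], 'grip_width': 0.644, 'grasp_force': 64.789}
at [0.502  0.0504 0.046 ] tooly 7.5 t 12.8 w 0.644
[-0.001, -0.014, 0.006, 0.0]
```

Request:
{"op": "carry_out", "data": {
  "deltas": [
    [0,0,0.01,0,-1],
    [0,0,0.015,0,-1],
    [0,0,0.015,0,-1]
  ]
}}

```text
clock: 13.18
position: [0.5021, 0.0503, 0.0444]
ee_rot: [0.659, 0.752, 0.0, -0.0]
ft_force: [-7.5, -0.8, 15.3]
grip_width: 0.645
grasp_force: 67.5
```

Request:
{"op": "carry_out", "data": {
  "deltas": [
    [0,0,0,0,0.5],
    [0,0,0,0,0.8],
    [0,0,0,0,0.8],
    [0.1,0,-0.3,0,0.8],
    [0.2,0,-0.6,0,0.8],
    [0.2,0,-0.6,0,0.8],
    [0.2,0,-0.6,0,0.8]
  ],
  "force": 20
}}

```text
clock: 14.05
position: [0.4976, 0.0799, 0.1329]
ee_rot: [0.659, 0.752, -0.0, -0.0]
ft_force: [-0.5, -0.1, -0.2]
grip_width: 0.898
grasp_force: 0.0
```

```bash
python3 - <<'E'
from h import *
o=st()
c=camera("side");P=cloud(c);save(c,"c.png")
ctr=np.array([.502,.054])
m=(np.hypot(*(P[...,:2]-ctr).transpose(2,0,1))<.1)&(c["depth"]>0)&(P[...,2]>.050)&(P[...,2]<.060)
br=c["img"].mean(-1)
t=P[m&(br>130)][:,:2]; rc=cv2.minAreaRect((t*1000).astype(np.float32)); print("bright",m.sum(),rc)
t=P[m&(br<110)][:,:2]; print("dark mean",t.mean(0),len(t),np.percentile(t,[5,95],axis=0))
E
```

```text
{'clock': 14.05, 'joint_pos': [-0.809, 0.189, 0.618, 1.949, -0.127, 1.042, -0.004], 'position': [0.498, 0.08, 0.133], 'ee_rot': [0.659, 0.752, -0.0, -0.0], 'ft_force': [-0.511, -0.075, -0.237], 'grip_width': 0.898, 'grasp_force': 0.0}
bright 704 ((503.4828796386719, 46.46156311035156), (53.56867599487305, 95.53233337402344), 7.714797496795654)
dark mean [0.49657889 0.08526523] 94 [[0.47611188 0.00333612]
 [0.51811957 0.10703566]]
```

View pics/c.png

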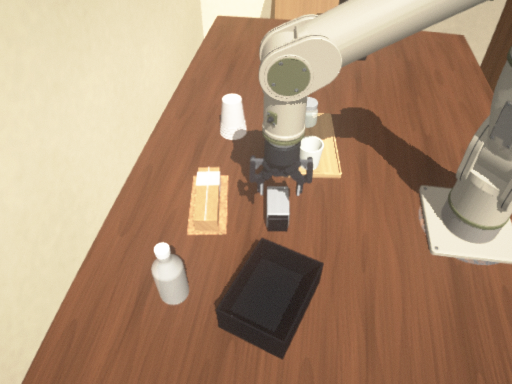

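Side view: the canister lies on the counter at (278,208), lid towards the camera. The carton sits on the mat at (208,207), and the bystanders are untouched. Regrip near the lid, low force.

```bash
python3 - <<'E'
from h import *
mv((.4969,.0951,.031,7.7))
for th in range(0,91,15):
    a=np.radians(th+17.1); print(th,"dx",round((95.2*np.cos(a)-91)/150,3),"dz",round(-(95.2*np.sin(a)-28)/150,3))
E
```

```text
at [0.4973 0.0796 0.1324] tooly 7.5 t 14.1 w 0.901
[0.103, 0.011, 0.676, -0.007]
0 dx -0.0 dz 0.0
15 dx -0.069 dz -0.151
30 dx -0.175 dz -0.278
45 dx -0.31 dz -0.374
60 dx -0.465 dz -0.432
75 dx -0.63 dz -0.448
90 dx -0.793 dz -0.42
```

Request:
{"op": "carry_out", "data": {
  "deltas": [
    [0.1,0.01,0.2,0,0.8],
    [0.1,0.01,0.45,0,0.8],
    [0.1,0.01,0.6,0,0.8],
    [0.1,0.01,0.67,0,0.8],
    [0.1,0.01,0.67,0,0.8],
    [0.1,0.01,0.67,0,0],
    [0.1,0.01,0.67,0,-1],
    [0.1,0.01,0.67,0,-1],
    [0.1,0.01,0.67,0,-1]
  ],
  "force": 20
}}

```text
clock: 15.22
position: [0.4979, 0.0952, 0.0336]
ee_rot: [0.659, 0.752, 0.001, 0.0]
ft_force: [-1.8, -0.3, 6.5]
grip_width: 0.646
grasp_force: 21.9
```

Request:
{"op": "carry_out", "data": {
  "deltas": [
    [-0.02,0,-0.05,0,-1],
    [-0.045,0,-0.1,0,-1],
    [-0.07,0,-0.15,0,-1],
    [-0.1,0,-0.19,0,-1],
    [-0.14,0,-0.24,0,-1],
    [-0.175,0,-0.28,0,-1],
    [-0.175,0,-0.28,0,-1]
  ]
}}

```text
clock: 16.1
position: [0.5012, 0.0686, 0.0753]
ee_rot: [0.66, 0.752, 0.0, 0.0]
ft_force: [0.0, 0.1, -3.9]
grip_width: 0.655
grasp_force: 22.3
```

```bash
cat >> h.py <<'E'
def prof(ctr,a,names=("side",),w=.02):
    ax=np.array([np.cos(np.radians(a)),np.sin(np.radians(a))]);n=np.array([-ax[1],ax[0]])
    for nm in names:
        c=camera(nm);P=cloud(c);q=P[...,:2]-ctr;s=q@ax;ww=q@n
        for lo in np.arange(-.1,.12,.01):
            m=(s>lo)&(s<lo+.01)&(abs(ww)<w)&(c["depth"]>0)
            if m.sum(): print(nm,round(lo+.005,3),m.sum(),np.round(np.percentile(P[m][:,2],[5,50,95]),3),np.median(c["img"][m],0))
        yield c
E
python3 - <<'E'
from h import *
st()
c=camera("side"); im=c["img"][130:260,210:340]; cv2.imwrite("pics/d.png",cv2.resize(im,(520,520),interpolation=2)[...,::-1])
E
```

```text
{'clock': 16.1, 'joint_pos': [-0.759, 0.286, 0.602, 1.991, -0.202, 0.922, 0.078], 'position': [0.501, 0.069, 0.075], 'ee_rot': [0.66, 0.752, 0.0, 0.0], 'ft_force': [0.021, 0.124, -3.884], 'grip_width': 0.655, 'grasp_force': 22.303}
```

View pics/d.png

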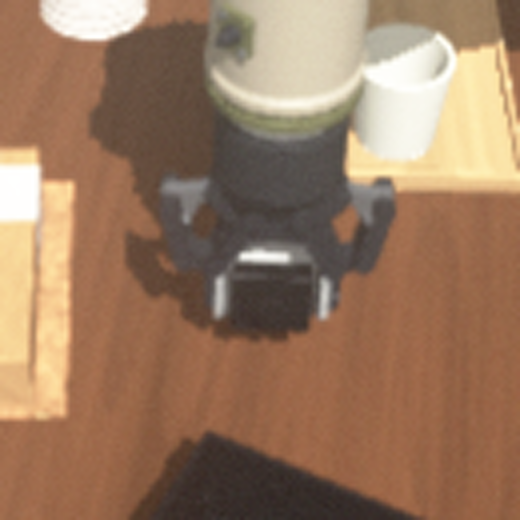

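Crop: the lid's end face shows at (270,300) between the pads, with a steel strip at (265,257) above it. I can't tell the tilt by eye, so I'll measure it from depth.

```bash
cat >> h.py <<'E'
def pts(lim=.026,s0=-.16,s1=.08,zmax=.2):
    """points in tool frame-like coords (s along tool x, z) within |across|<lim"""
    o=manip.get_obs();R=Ro.from_quat(o["ee_rot"]).as_matrix();out=[]
    for nm in("side","top"):
        c=camera(nm);P=cloud(c);q=P-o["position"];s=q@R[:,0];w=q@R[:,1]
        m=(abs(w)<lim)&(s>s0)&(s<s1)&(P[...,2]<zmax)&(P[...,2]>.012)&(c["depth"]>0)
        out.append((nm,s[m]*1000,P[...,2][m]*1000,c["img"].mean(-1)[m]))
    return o,out
E
python3 - <<'E'
from h import *
o,out=pts(lim=.02)
for nm,s,z,b in out:
    print(nm,len(s))
    for lo in range(12,140,6):
        m=(z>=lo)&(z<lo+6)
        if m.sum(): print(lo+3,m.sum(),"s",np.round(np.percentile(s[m],[5,50,95])),"b",int(np.median(b[m])))
E
```

```text
side 632
45 13 s [ 8.  9. 12.] b 62
51 16 s [ 9. 10. 11.] b 57
57 14 s [ 8. 10. 13.] b 55
63 23 s [ 9. 17. 19.] b 55
69 26 s [ 9. 15. 19.] b 57
75 41 s [ 9. 12. 19.] b 57
81 34 s [ 8. 11. 18.] b 58
87 31 s [ 9. 10. 12.] b 59
93 120 s [-11.   2.  11.] b 77
99 40 s [-15.  -9.  -4.] b 132
123 8 s [ 9. 11. 18.] b 104
129 15 s [ 9. 12. 14.] b 90
135 28 s [11. 13. 19.] b 75
141 24 s [11. 14. 19.] b 73
top 243
93 83 s [-98. -75. -48.] b 133
99 154 s [-96. -72. -47.] b 134
105 6 s [-84. -68. -55.] b 133
```

The top camera shows the body is still level, so the pads hold it rigidly. I'll set it back down and regrip with only the fingertips near the top edge, a small patch that lets it pivot.

Request:
{"op": "carry_out", "data": {
  "deltas": [
    [0.05,0,0.1,0,-1],
    [0.1,0,0.2,0,-1],
    [0.1,0,0.25,0,-1],
    [0.1,0,0.275,0,-1],
    [0.1,0,0.28,0,-1],
    [0.1,0,0.28,0,0.4],
    [0.1,0,0.28,0,0.4],
    [0.1,0,0.07,0,0.4],
    [0.1,0,0.07,0,0.4],
    [0.1,0,0.07,0,-1],
    [0.1,0,0.07,0,-1],
    [0.1,0,0.07,0,-1]
  ],
  "force": 20
}}

```text
clock: 17.75
position: [0.4998, 0.0842, 0.0652]
ee_rot: [0.659, 0.752, 0.001, 0.0]
ft_force: [-4.2, -0.2, 18.0]
grip_width: 0.648
grasp_force: 17.6
```

```bash
cat >> h.py <<'E'
def show(lim=.02):
    o,out=pts(lim); st()
    for nm,s,z,b in out:
        for lo in range(-150,60,10):
            m=(s>=lo)&(s<lo+10)&(z<125)
            if m.sum()>4: print(nm,"s",lo+5,m.sum(),"z",np.round(np.percentile(z[m],[5,50,95])),"b",int(np.median(b[m])))
E
python3 -c "
from h import *
show()"
```

```text
{'clock': 17.85, 'joint_pos': [-0.777, 0.304, 0.591, 1.996, -0.216, 0.9, 0.059], 'position': [0.5, 0.084, 0.065], 'ee_rot': [0.659, 0.752, 0.001, 0.0], 'ft_force': [-3.501, 0.125, 17.386], 'grip_width': 0.646, 'grasp_force': 17.617}
side s -45 18 z [53. 55. 57.] b 116
side s -35 43 z [54. 56. 58.] b 121
side s -25 49 z [53. 55. 57.] b 222
side s -15 48 z [53. 55. 57.] b 226
side s -5 62 z [50. 54. 57.] b 219
side s 5 108 z [19. 50. 54.] b 60
side s 15 147 z [ 17.  37. 121.] b 56
side s 25 5 z [ 27.  36. 124.] b 54
top s -95 42 z [51. 57. 60.] b 121
top s -85 43 z [53. 57. 61.] b 129
top s -75 40 z [53. 58. 63.] b 133
top s -65 40 z [52. 54. 59.] b 133
top s -55 40 z [51. 56. 60.] b 134
top s -45 38 z [51. 56. 59.] b 131
```

Request:
{"op": "carry_out", "data": {
  "deltas": [
    [-0.03,0,-0.05,0,-1],
    [-0.07,0,-0.1,0,-1],
    [-0.11,0,-0.14,0,-1],
    [-0.15,0,-0.18,0,-1],
    [-0.2,0,-0.22,0,-1],
    [-0.25,0,-0.255,0,-1],
    [-0.25,0,-0.255,0,-1]
  ]
}}

```text
clock: 18.73
position: [0.5041, 0.046, 0.1029]
ee_rot: [0.66, 0.751, 0.0, 0.0]
ft_force: [0.1, -0.2, -5.0]
grip_width: 0.638
grasp_force: 21.8
```

```bash
python3 -c "
from h import *
show()"
```

```text
{'clock': 18.825, 'joint_pos': [-0.745, 0.243, 0.63, 1.972, -0.172, 0.979, 0.099], 'position': [0.504, 0.047, 0.102], 'ee_rot': [0.659, 0.752, 0.0, -0.0], 'ft_force': [-0.366, -0.861, -3.575], 'grip_width': 0.641, 'grasp_force': 21.841}
side s -85 15 z [50. 51. 55.] b 108
side s -75 25 z [55. 57. 61.] b 113
side s -65 15 z [61. 63. 65.] b 116
side s -55 23 z [66. 67. 70.] b 119
side s -45 23 z [71. 73. 76.] b 130
side s -35 18 z [77. 79. 81.] b 155
side s -25 27 z [80. 83. 86.] b 182
side s -15 23 z [86. 89. 90.] b 192
side s -5 41 z [89. 91. 93.] b 202
side s 5 55 z [89. 94. 96.] b 66
side s 15 106 z [75. 85. 93.] b 65
side s 25 150 z [54. 68. 85.] b 63
side s 35 15 z [53. 57. 73.] b 62
top s -145 7 z [15. 18. 23.] b 197
top s -85 39 z [50. 54. 60.] b 104
top s -75 42 z [54. 58. 63.] b 116
top s -65 40 z [59. 64. 68.] b 118
top s -55 34 z [64. 68. 75.] b 119
```

It pivots (about 27° so far). Continue the arc.

Request:
{"op": "carry_out", "data": {
  "deltas": [
    [-0.04,0,-0.02,0,-1],
    [-0.08,0,-0.045,0,-1],
    [-0.12,0,-0.06,0,-1],
    [-0.17,0,-0.073,0,-1],
    [-0.21,0,-0.08,0,-1],
    [-0.25,0,-0.09,0,-1],
    [-0.3,0,-0.095,0,-1],
    [-0.35,0,-0.1,0,-1],
    [-0.35,0,-0.1,0,-1]
  ]
}}

```text
clock: 19.95
position: [0.5107, -0.0061, 0.1176]
ee_rot: [0.66, 0.751, -0.0, 0.0]
ft_force: [0.6, 0.2, -2.8]
grip_width: 0.637
grasp_force: 21.9
```

```bash
python3 -c "
from h import *
show()"
```

```text
{'clock': 20.05, 'joint_pos': [-0.671, 0.235, 0.665, 1.948, -0.171, 1.013, 0.202], 'position': [0.511, -0.005, 0.117], 'ee_rot': [0.659, 0.752, 0.0, -0.0], 'ft_force': [0.229, 0.652, -3.505], 'grip_width': 0.636, 'grasp_force': 21.857}
side s -85 9 z [66. 67. 69.] b 114
side s -75 19 z [69. 71. 74.] b 116
side s -65 14 z [75. 76. 79.] b 119
side s -55 16 z [79. 82. 85.] b 121
side s -45 17 z [85. 87. 89.] b 149
side s -35 17 z [89. 93. 94.] b 161
side s -25 16 z [96. 97. 99.] b 181
side s -15 19 z [100. 102. 104.] b 188
side s -5 34 z [104. 106. 108.] b 205
side s 5 42 z [103. 108. 112.] b 70
side s 15 98 z [ 89. 100. 108.] b 69
side s 25 149 z [ 69.  83. 100.] b 68
side s 35 19 z [69. 74. 91.] b 67
top s -145 8 z [12. 17. 20.] b 201
top s -135 8 z [14. 18. 23.] b 184
top s -125 7 z [15. 17. 18.] b 133
top s -115 8 z [13. 17. 23.] b 109
top s -105 8 z [13. 17. 23.] b 109
top s -95 8 z [14. 18. 22.] b 113
top s -85 32 z [60. 64. 71.] b 104
top s -75 27 z [65. 68. 73.] b 114
```

Tilt stuck at about 28°, with the base now about 15 mm off the counter. I'll try a softer grip through the opening command.

Request:
{"op": "carry_out", "data": {
  "deltas": [
    [0,0,0.04,0,0.1],
    [0,0,0.04,0,0.15],
    [0,0,0.04,0,0.2]
  ]
}}

```text
clock: 20.42
position: [0.5105, -0.0052, 0.1114]
ee_rot: [0.659, 0.752, -0.0, -0.0]
ft_force: [0.3, -0.2, -3.2]
grip_width: 0.644
grasp_force: 22.0
```

```bash
python3 -c "
from h import *
show()" | grep -v top
```

```text
{'clock': 20.525, 'joint_pos': [-0.668, 0.245, 0.663, 1.953, -0.178, 1.001, 0.209], 'position': [0.511, -0.005, 0.112], 'ee_rot': [0.659, 0.752, 0.0, 0.0], 'ft_force': [-0.176, 0.388, -3.094], 'grip_width': 0.641, 'grasp_force': 22.028}
side s -135 5 z [17. 18. 19.] b 188
side s -85 12 z [55. 57. 58.] b 112
side s -75 13 z [60. 63. 64.] b 117
side s -65 8 z [64. 66. 69.] b 116
side s -55 16 z [70. 71. 75.] b 119
side s -45 15 z [75. 78. 81.] b 145
side s -35 16 z [81. 84. 87.] b 171
side s -25 15 z [87. 90. 93.] b 176
side s -15 17 z [93. 95. 98.] b 184
side s -5 33 z [ 97. 100. 101.] b 205
side s 5 38 z [ 98. 103. 105.] b 72
side s 15 94 z [ 85.  95. 104.] b 71
side s 25 131 z [68. 82. 96.] b 69
side s 35 44 z [63. 68. 84.] b 68
```

Request:
{"op": "carry_out", "data": {
  "deltas": [
    [0,0,0,0,0.24],
    [0,0,0,0,0.26]
  ]
}}

```text
clock: 20.78
position: [0.5107, -0.0053, 0.1116]
ee_rot: [0.659, 0.752, 0.0, 0.0]
ft_force: [0.2, -0.1, -3.8]
grip_width: 0.638
grasp_force: 22.0
```

```bash
python3 -c "
from h import *
show()" | grep -v top
```

```text
{'clock': 20.875, 'joint_pos': [-0.668, 0.245, 0.663, 1.953, -0.178, 1.001, 0.209], 'position': [0.511, -0.005, 0.112], 'ee_rot': [0.659, 0.752, 0.0, -0.0], 'ft_force': [0.784, 0.505, -3.479], 'grip_width': 0.637, 'grasp_force': 22.041}
side s -145 6 z [13. 16. 18.] b 206
side s -135 5 z [12. 17. 20.] b 189
side s -85 11 z [52. 56. 57.] b 108
side s -75 14 z [59. 61. 63.] b 117
side s -65 12 z [65. 67. 69.] b 119
side s -55 13 z [70. 74. 75.] b 120
side s -45 13 z [76. 80. 81.] b 144
side s -35 15 z [81. 85. 86.] b 152
side s -25 12 z [87. 88. 92.] b 174
side s -15 18 z [93. 95. 98.] b 183
side s -5 35 z [ 98. 100. 101.] b 204
side s 5 38 z [ 98. 103. 106.] b 73
side s 15 95 z [ 86.  95. 104.] b 72
side s 25 128 z [67. 80. 95.] b 69
side s 35 46 z [63. 68. 86.] b 67
```

Request:
{"op": "carry_out", "data": {
  "deltas": [
    [0,0,-0.3,0,-1],
    [0,0,-0.15,0,-1],
    [0,0,-0.35,0,-1],
    [0,0,-0.15,0,-1],
    [0,0,-0.35,0,-1],
    [0,0,-0.15,0,-1],
    [0,0,-0.35,0,-1],
    [0,0,-0.2,0,-1],
    [0,0,-0.2,0,-1]
  ]
}}

```text
clock: 22.0
position: [0.5096, -0.0053, 0.1405]
ee_rot: [0.659, 0.752, -0.001, -0.001]
ft_force: [0.0, -0.0, -3.4]
grip_width: 0.637
grasp_force: 25.1
```

```bash
python3 -c "
from h import *
show()" | grep -v top
```

```text
{'clock': 22.1, 'joint_pos': [-0.694, 0.2, 0.685, 1.927, -0.144, 1.064, 0.182], 'position': [0.51, -0.005, 0.142], 'ee_rot': [0.659, 0.752, -0.0, -0.0], 'ft_force': [-0.454, -0.735, -3.312], 'grip_width': 0.634, 'grasp_force': 24.454}
side s -145 8 z [13. 16. 21.] b 169
side s -15 12 z [20. 23. 28.] b 87
side s -5 14 z [30. 39. 42.] b 104
side s 5 13 z [43. 54. 56.] b 113
side s 15 13 z [ 57.  61. 123.] b 114
side s 25 44 z [ 72. 120. 125.] b 117
side s 35 130 z [ 89. 113. 123.] b 126
side s 45 35 z [103. 110. 113.] b 108
```

```bash
python3 - <<'E'
from h import *
c=camera("side"); im=c["img"][110:240,210:340]; a=cv2.resize(im,(400,400),interpolation=2)
o,out=pts(.02)
nm,s,z,b=out[0]
p=np.full((400,400),255,np.uint8)
for S,Z in zip(s,z):
    x=int(200+S*2);y=int(390-Z*2)
    if 0<=x<400 and 0<=y<400: cv2.circle(p,(x,y),1,0,-1)
for nm,s,z,b in out[1:]:
  for S,Z in zip(s,z):
    x=int(200+S*2);y=int(390-Z*2)
    if 0<=x<400 and 0<=y<400: cv2.circle(p,(x,y),1,128,-1)
cv2.imwrite("pics/e.png",np.hstack([a[...,::-1],cv2.cvtColor(p,8)]))
E
```

```text
(no output)
```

View pics/e.png

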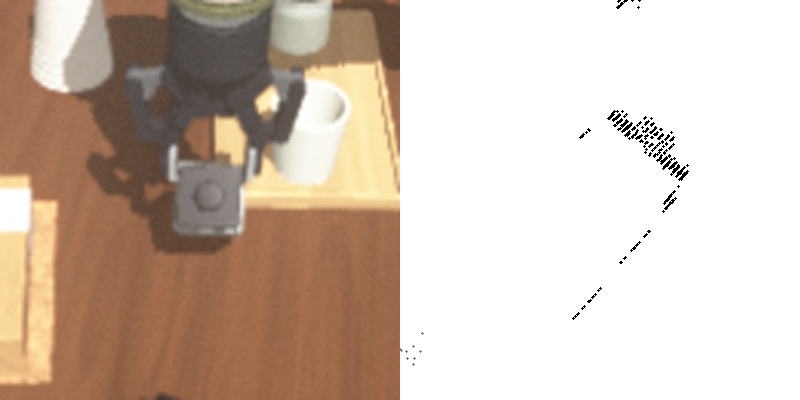

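The canister now hangs lid-up, tilted about 55°, with its lid facing the camera at (210,195). The plotted profile confirms it. Shift away from the tray, lower until the base edge touches, then push it upright.

Request:
{"op": "carry_out", "data": {
  "deltas": [
    [0.15,0,0,0,-1],
    [0.3,0,0,0,-1],
    [0.4,0,0.03,0,-1],
    [0.4,0,0.06,0,-1],
    [0.4,0,0.09,0,-1],
    [0.4,0,0.11,0,-1],
    [0.4,0,0.12,0,-1],
    [0.4,0,0.12,0,-1]
  ]
}}

```text
clock: 23.25
position: [0.5028, 0.0539, 0.1235]
ee_rot: [0.66, 0.752, -0.0, -0.0]
ft_force: [-0.2, -0.3, -3.8]
grip_width: 0.639
grasp_force: 24.8
```

```bash
cat >> h.py <<'E'
def lidfit(lim=.02):
    o,out=pts(lim,zmax=.18); nm,s,z,b=out[0]; st()
    m=(s>-30)&(s<70)&(z<150)&(z>12)
    for lo in range(12,150,6):
        k=m&(z>=lo)&(z<lo+6)
        if k.sum()>2: print(lo+3,k.sum(),np.round(np.percentile(s[k],[5,50,95])),int(np.median(b[k])))
E
python3 -c "
from h import *
lidfit()"
```

```text
{'clock': 23.35, 'joint_pos': [-0.774, 0.21, 0.641, 1.954, -0.147, 1.023, 0.064], 'position': [0.503, 0.054, 0.124], 'ee_rot': [0.659, 0.752, 0.0, 0.0], 'ft_force': [0.224, 0.649, -3.555], 'grip_width': 0.64, 'grasp_force': 24.671}
21 3 [-8. -8. -7.] 89
27 3 [-5. -2. -1.] 89
33 5 [2. 3. 4.] 98
45 4 [11. 13. 14.] 108
75 23 [33. 35. 37.] 134
81 7 [35. 36. 38.] 137
87 17 [38. 41. 42.] 124
93 63 [31. 38. 43.] 126
99 46 [26. 32. 39.] 128
105 52 [18. 28. 36.] 123
111 86 [-2. 17. 31.] 125
117 78 [ 4. 10. 25.] 127
123 6 [5. 6. 9.] 132
```

Request:
{"op": "carry_out", "data": {
  "deltas": [
    [0,0,0.015,0,-1],
    [-0.05,0,0.01,0,-1],
    [-0.1,0,0.01,0,-1],
    [-0.16,0,0.017,0,-1],
    [-0.22,0,0.028,0,-1],
    [-0.28,0,0.037,0,-1],
    [-0.34,0,0.047,0,-1],
    [-0.4,0,0.065,0,-1],
    [-0.4,0,0.065,0,-1]
  ]
}}

```text
clock: 24.48
position: [0.5117, -0.0069, 0.1147]
ee_rot: [0.66, 0.751, 0.001, 0.001]
ft_force: [-0.6, -1.3, 9.6]
grip_width: 0.637
grasp_force: 40.7
```

```bash
python3 -c "
from h import *
lidfit()"
```

```text
{'clock': 24.575, 'joint_pos': [-0.676, 0.241, 0.674, 1.95, -0.178, 1.006, 0.209], 'position': [0.512, -0.006, 0.115], 'ee_rot': [0.66, 0.751, 0.001, 0.001], 'ft_force': [-1.692, -1.632, 9.031], 'grip_width': 0.64, 'grasp_force': 40.667}
15 20 [37. 39. 42.] 161
21 22 [38. 40. 42.] 175
27 20 [39. 41. 42.] 177
33 23 [40. 41. 43.] 178
39 20 [41. 43. 44.] 177
45 24 [42. 43. 45.] 178
51 17 [42. 44. 47.] 179
57 21 [43. 45. 46.] 179
63 23 [44. 44. 47.] 180
69 23 [43. 46. 47.] 180
75 22 [45. 46. 47.] 180
81 23 [46. 47. 48.] 181
87 23 [45. 48. 49.] 183
93 36 [44. 48. 50.] 221
99 25 [44. 46. 49.] 147
105 28 [41. 47. 49.] 73
111 152 [ 7. 34. 48.] 68
117 66 [ 1. 18. 34.] 69
123 29 [15. 22. 29.] 69
```

Request:
{"op": "carry_out", "data": {
  "deltas": [
    [-0.03,0,0.01,0,-1],
    [-0.06,0,0.02,0,-1],
    [-0.08,0,0.03,0,-1],
    [-0.08,0,0.035,0,-1],
    [-0.08,0,0.035,0,-1]
  ]
}}

```text
clock: 25.2
position: [0.513, -0.0187, 0.11]
ee_rot: [0.66, 0.751, 0.0, 0.001]
ft_force: [-4.4, -3.1, 15.8]
grip_width: 0.636
grasp_force: 42.3
```

```bash
python3 -c "
from h import *
lidfit()"
```

```text
{'clock': 25.3, 'joint_pos': [-0.653, 0.255, 0.678, 1.95, -0.189, 0.998, 0.242], 'position': [0.513, -0.019, 0.11], 'ee_rot': [0.66, 0.751, 0.0, 0.001], 'ft_force': [-3.757, -3.151, 14.644], 'grip_width': 0.636, 'grasp_force': 42.331}
15 21 [48. 50. 52.] 167
21 28 [48. 49. 51.] 190
27 23 [47. 49. 51.] 192
33 23 [47. 50. 51.] 192
39 29 [48. 49. 51.] 193
45 21 [48. 49. 52.] 194
51 25 [47. 50. 52.] 194
57 22 [48. 50. 51.] 194
63 25 [48. 50. 51.] 195
69 26 [48. 50. 51.] 195
75 28 [48. 50. 51.] 195
81 22 [48. 49. 51.] 196
87 30 [48. 50. 52.] 197
93 38 [46. 49. 51.] 219
99 24 [45. 47. 49.] 191
105 39 [23. 46. 48.] 71
111 158 [ 2. 31. 46.] 71
117 54 [14. 25. 35.] 70
```

Standing upright on the counter. Release, centre over the axis and take a firm grip.

Request:
{"op": "carry_out", "data": {
  "deltas": [
    [0,0,0,0,0.5],
    [0,0,0,0,0.8],
    [0,0,-0.02,0,0.8],
    [0.08,0,-0.02,0,0.8],
    [0.147,0,-0.02,0,0.8],
    [0.147,0,0.06,0,0.8],
    [0.147,0,0.12,0,0.8],
    [0.147,0,0.12,0,0.8],
    [0.147,0,0.12,0,0.3],
    [0.147,0,0.12,0,-1],
    [0.147,0,0.12,0,-1],
    [0.147,0,0.12,0,-1]
  ],
  "force": 50
}}

```text
clock: 26.8
position: [0.5092, 0.0044, 0.0908]
ee_rot: [0.659, 0.752, -0.0, -0.0]
ft_force: [-4.0, -0.8, 6.2]
grip_width: 0.645
grasp_force: 53.1
```

```bash
python3 - <<'E'
from h import *
lidfit()
c=camera("top");P=cloud(c)
def fit(q):
    for x in outline_of(q,c)[:1]:
        m=x["region"]&(c["depth"]>0);p=P[m]; print(q,round(x["conf"],2),cv2.minAreaRect((p[abs(p[:,2]-.018)<.01][:,:2]*1000).astype(np.float32)) if q=="tray" else (p[p[:,2]>np.percentile(p[:,2],80)-.006].mean(0)))
for q in("tray","mug","jar"): fit(q)
E
```

```text
{'clock': 26.9, 'joint_pos': [-0.678, 0.276, 0.657, 1.973, -0.205, 0.958, 0.21], 'position': [0.509, 0.004, 0.091], 'ee_rot': [0.659, 0.752, -0.0, -0.0], 'ft_force': [-4.237, -1.286, 6.864], 'grip_width': 0.647, 'grasp_force': 53.125}
15 24 [24. 25. 28.] 171
21 25 [24. 26. 27.] 191
27 19 [22. 25. 28.] 193
33 25 [23. 26. 27.] 192
39 20 [24. 25. 28.] 193
45 27 [24. 26. 27.] 193
51 24 [24. 26. 27.] 194
57 25 [24. 26. 27.] 194
63 29 [24. 25. 27.] 194
69 23 [24. 25. 27.] 195
75 26 [23. 26. 28.] 196
81 30 [24. 26. 28.] 196
87 27 [23. 25. 27.] 196
93 37 [20. 25. 27.] 216
99 29 [21. 22. 25.] 205
105 36 [-2. 23. 25.] 70
111 143 [-19.   9.  23.] 70
117 54 [-10.  -1.   9.] 67
141 9 [ 9. 11. 18.] 68
147 29 [10. 12. 19.] 75
mug 0.56 [ 0.43945781 -0.15950738  0.08311655]
jar 0.67 [ 0.4523749  -0.35031849  0.09254657]
```

Request:
{"op": "carry_out", "data": {
  "deltas": [
    [0,0,-0.3,0,-1],
    [0,0,-0.6,0,-1],
    [0,0,-0.9,0,-1],
    [-0.3,0,-0.95,0,-1],
    [-0.6,0,-0.95,0,-1],
    [-0.9,0,-0.95,0,-1],
    [-0.9,0,-0.95,0,-1],
    [-0.9,0,-0.95,0,-1]
  ]
}}

```text
clock: 28.1
position: [0.5268, -0.1288, 0.2326]
ee_rot: [0.659, 0.752, -0.0, -0.0]
ft_force: [0.1, -0.4, -4.0]
grip_width: 0.643
grasp_force: 56.5
```

```bash
python3 - <<'E'
from h import *
mv((.4432,-.25,.22,7.5))
E
```

```text
at [ 0.5268 -0.1288  0.2326] tooly 7.5 t 28.1 w 0.643
[-0.729, -0.658, 0.084, 0.0]
```

Request:
{"op": "carry_out", "data": {
  "deltas": [
    [-0.25,-0.2,0,0,-1],
    [-0.5,-0.45,0,0,-1],
    [-0.73,-0.66,0,0,-1],
    [-0.73,-0.66,0.2,0,-1],
    [-0.73,-0.66,0.45,0,-1],
    [-0.73,-0.66,0.65,0,-1],
    [-0.73,-0.66,0.65,0,-1],
    [-0.73,-0.66,0.65,0,-1]
  ]
}}

```text
clock: 29.1
position: [0.4439, -0.2504, 0.1366]
ee_rot: [0.659, 0.752, 0.0, 0.0]
ft_force: [-0.3, -0.2, -3.0]
grip_width: 0.646
grasp_force: 56.4
```

```bash
python3 - <<'E'
from h import *
mv((.4432,-.25,.1028,7.5))
lidfit()
c=camera("top");P=cloud(c)
for n in ("side","top"):
  c=camera(n);P=cloud(c)
  for q in("tray","mug","jar"):
    x=outline_of(q,c)[:1]
    if x: 
        m=x[0]["region"]&(c["depth"]>0);p=P[m]; print(n,q,round(x[0]["conf"],2),(p[p[:,2]>np.percentile(p[:,2],80)-.006].mean(0)))
E
```

```text
at [ 0.4439 -0.2504  0.1366] tooly 7.6 t 29.1 w 0.646
[0.003, -0.004, 0.225, 0.002]
{'clock': 29.2, 'joint_pos': [-0.358, 0.237, 0.883, 1.941, -0.211, 1.056, 0.748], 'position': [0.444, -0.251, 0.137], 'ee_rot': [0.659, 0.752, 0.001, 0.001], 'ft_force': [0.816, 0.089, -4.058], 'grip_width': 0.645, 'grasp_force': 56.366}
39 4 [68. 69. 70.] 252
51 4 [68. 69. 69.] 251
57 19 [22. 25. 69.] 222
63 25 [24. 27. 70.] 199
69 41 [23. 27. 69.] 199
75 38 [24. 28. 69.] 200
81 41 [23. 27. 70.] 200
87 36 [24. 28. 69.] 200
93 23 [23. 25. 27.] 198
99 28 [22. 25. 27.] 199
105 21 [22. 24. 27.] 198
111 22 [22. 25. 28.] 198
117 19 [23. 26. 28.] 199
123 27 [23. 25. 28.] 199
129 29 [22. 25. 27.] 199
135 21 [23. 25. 28.] 199
141 33 [19. 23. 27.] 217
147 27 [19. 22. 25.] 85
side tray 0.55 [ 0.44314602 -0.22654084  0.01252667]
side mug 0.79 [ 0.43534102 -0.15206938  0.08226695]
side jar 0.34 [ 0.43450493 -0.14958975  0.08148729]
top tray 0.74 [ 0.45098115 -0.19954143  0.01874044]
top mug 0.81 [ 0.43379869 -0.15838378  0.08672199]
```

Upright in hand and centred between mug and jar. Lower to the tray.

Request:
{"op": "carry_out", "data": {
  "deltas": [
    [0,0,0.08,0,-1],
    [0,0,0.15,0,-1],
    [0,0,0.19,0,-1],
    [0,0,0.21,0,-1],
    [0,0,0.22,0,-1],
    [0,0,0.227,0,-1],
    [0,0,0.227,0,-1]
  ]
}}

```text
clock: 30.52
position: [0.4429, -0.251, 0.1028]
ee_rot: [0.66, 0.752, 0.0, -0.0]
ft_force: [-9.1, 5.1, 18.1]
grip_width: 0.647
grasp_force: 59.0
```

Request:
{"op": "carry_out", "data": {
  "deltas": [
    [0,0,-0.005,0,0.4],
    [0,0,-0.005,0,0.7],
    [0,0,-0.005,0,0.8],
    [0,0,-0.15,0,0.8],
    [0,0,-0.4,0,0.8],
    [0,0,-0.7,0,0.8],
    [0,0,-0.8,0,0.8],
    [0,0,-0.8,0,0.8]
  ]
}}

```text
clock: 31.52
position: [0.4436, -0.2507, 0.2219]
ee_rot: [0.659, 0.752, 0.001, 0.001]
ft_force: [-0.1, 0.1, -0.8]
grip_width: 0.897
grasp_force: 0.0
```

```bash
python3 - <<'E'
from h import *
lidfit()
ims=[]
for n in("side","top"):
  c=camera(n);P=cloud(c);ims.append(c["img"])
  for q in("carton","mug","jar","cups","water","tray"):
    x=outline_of(q,c)[:1]
    if x:
        m=x[0]["region"]&(c["depth"]>0);p=P[m]; zt=np.percentile(p[:,2],95);print(n,q,round(x[0]["conf"],2),round(zt,3),np.round(cv2.minAreaRect((p[abs(p[:,2]-zt)<.008][:,:2]*1000).astype(np.float32))[0]))
  m=(abs(P[...,2]-.118)<.008)&(np.hypot(P[...,0]-.444,P[...,1]+.252)<.04)&(c["depth"]>0)
  if m.sum()>5: print(n,"lid",m.sum(),cv2.minAreaRect((P[m][:,:2]*1000).astype(np.float32)))
cv2.imwrite("pics/f.png",cv2.resize(np.vstack(ims),(450,600*450//450))[...,::-1])
E
```

```text
{'clock': 31.625, 'joint_pos': [-0.427, 0.111, 0.921, 1.847, -0.094, 1.229, 0.654], 'position': [0.443, -0.25, 0.22], 'ee_rot': [0.659, 0.752, -0.0, -0.001], 'ft_force': [0.542, -0.525, 0.358], 'grip_width': 0.897, 'grasp_force': 0.0}
51 7 [35. 68. 70.] 252
57 24 [23. 26. 69.] 241
63 32 [22. 28. 70.] 206
69 34 [24. 26. 69.] 198
75 32 [22. 26. 68.] 199
81 38 [23. 27. 69.] 200
87 35 [23. 26. 69.] 199
93 24 [22. 26. 27.] 198
99 20 [24. 26. 27.] 198
105 35 [19. 24. 28.] 215
111 22 [20. 22. 25.] 118
117 32 [17. 22. 25.] 76
123 93 [-24.   7.  21.] 72
129 38 [-12.  -0.   8.] 69
side carton 0.89 0.051 [691.  41.]
side mug 0.74 0.018 [ 444. -251.]
side jar 0.65 0.094 [ 453. -351.]
side water 0.89 0.17 [703. 310.]
side tray 0.72 0.018 [ 443. -250.]
side lid 189 ((442.39398193359375, -251.55856323242188), (51.55169677734375, 51.44952392578125), 5.222236156463623)
top carton 0.82 0.054 [690.  39.]
top mug 0.88 0.089 [ 434. -153.]
top cups 0.55 0.128 [ 684. -280.]
top water 0.65 0.171 [702. 307.]
top tray 0.88 0.019 [ 443. -252.]
top lid 143 ((441.496337890625, -245.26748657226562), (54.58464813232422, 37.481624603271484), 9.036114692687988)
```

View pics/f.png

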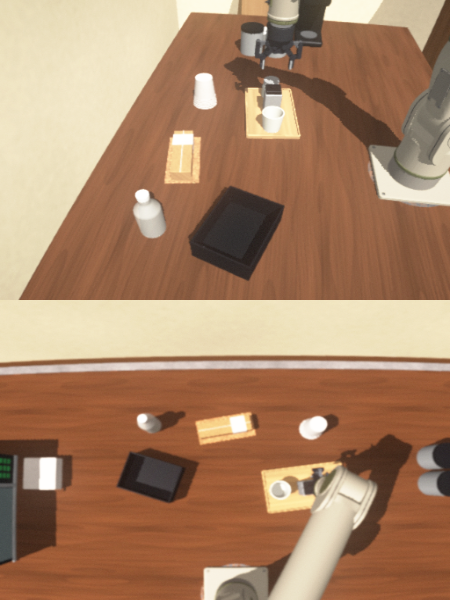

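The canister stands upright on the tray at (272,90), between mug and jar. The carton is on the mat at (182,160) and everything else is where it was.

```bash
python3 -c "
from workcell import ticket
print(ticket.hand_in())"
```

```text
the job is handed in; nothing more can be done
None
```

The job is handed in at about 32 s: the carton lies flat on the mat within about 3 mm of its middle, the canister stands lid up within about 2 mm of the tray's middle, and the mug, jar, cups and water bottle show no measurable movement.

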